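# Put the spice jars back in their caddy

### The job

Put the three brown spice jars away in the wooden caddy, each standing in the compartment whose mat has the colour of its cap. The white vitamin bottle that was left in the caddy does not belong there: stand it wholly on the blue coaster; leave the other white bottle on the cutting board where it is. Keep every jar and bottle upright throughout.

Things in the scene. Friction and masses are not known exactly. Their poses are not given: they have to be found in the camera images.
- spice_red: spice jar to put away: dark brown glass with a paper band and a red cap, about 0.15 kg, loose; round, upright, 95 mm tall: body 48 mm diameter up to 66 mm above its underside, then a shoulder, then a round cap 34 mm diameter from 72 to 95 mm; origin at the centre of its underside, z up the jar. Stands on the white cutting board (12 mm thick) at the start.
- spice_green: spice jar to put away: dark brown glass with a paper band and a green cap, about 0.15 kg, loose; round, upright, 95 mm tall: body 48 mm diameter up to 66 mm above its underside, then a shoulder, then a round cap 34 mm diameter from 72 to 95 mm; origin at the centre of its underside, z up the jar. Stands on the white cutting board (12 mm thick) at the start.
- spice_yellow: spice jar to put away: dark brown glass with a paper band and a yellow cap, about 0.15 kg, loose; round, upright, 95 mm tall: body 48 mm diameter up to 66 mm above its underside, then a shoulder, then a round cap 34 mm diameter from 72 to 95 mm; origin at the centre of its underside, z up the jar. Stands on the white cutting board (12 mm thick) at the start.
- vitamin_red: white plastic vitamin bottle with a red cap, about 0.12 kg, loose, same shape and size as the spice jars; round, upright, 95 mm tall: body 48 mm diameter up to 66 mm above its underside, then a shoulder, then a round cap 34 mm diameter from 72 to 95 mm; origin at the centre of its underside, z up the jar. At the start it stands in one of the caddy's compartments, on the yellow mat.
- vitamin_green: the other white plastic vitamin bottle, with a green cap, to be left where it is; loose, same shape and size; round, upright, 95 mm tall: body 48 mm diameter up to 66 mm above its underside, then a shoulder, then a round cap 34 mm diameter from 72 to 95 mm; origin at the centre of its underside, z up the jar. Stands on the cutting board among the spice jars.
- caddy: low pale wooden caddy, fixed to the counter, 80 mm (its x) by 228 mm (its y) and 35 mm tall, open above; walls 6 mm, floor 5 to 6 mm; two dividers, also 35 mm tall, make three compartments in a row along its y, each 68 x 68 mm inside, centres 74 mm apart, the middle one at the caddy's centre. Origin at the centre of its underside, z up.
- mat_red: thin red square mat, 64 x 64 x 3 mm, fixed on the floor in the centre of one of the caddy's compartments, its sides parallel to the caddy's; origin at the centre of its underside, so a jar standing on it has its underside 3 mm higher; the compartment's walls rise 29 mm above this origin. Which compartment has which colour varies.
- mat_green: thin green square mat, 64 x 64 x 3 mm, fixed on the floor in the centre of one of the caddy's compartments, its sides parallel to the caddy's; origin at the centre of its underside, so a jar standing on it has its underside 3 mm higher; the compartment's walls rise 29 mm above this origin. Which compartment has which colour varies.
- mat_yellow: thin yellow square mat, 64 x 64 x 3 mm, fixed on the floor in the centre of one of the caddy's compartments, its sides parallel to the caddy's; origin at the centre of its underside, so a jar standing on it has its underside 3 mm higher; the compartment's walls rise 29 mm above this origin. Which compartment has which colour varies.
- coaster: round blue coaster, 84 mm diameter, 6 mm thick, fixed flat on the counter; origin at the centre of its underside, its top 6 mm higher.
Not all that is in view belongs to the job. Of the things like the coaster, leave any that is orange; of the rest the larger one is meant.

How it is judged:
At the end, for the whole second after the job is handed in: Each spice jar upright on the mat of its cap's colour (within 16 mm of its centre, any place inside the compartment); red-capped bottle upright on the coaster (within 18 mm of centre); undersides within 5 mm of the surface; green-capped bottle within 30 mm of its start; all at rest, released (horizontal distance between spice_red and mat_red below 0.016 m and z of spice_red in the frame of mat_red below 0.008 m and angle between each of spice_red, spice_green, spice_yellow, vitamin_red, vitamin_green's own z axis and vertical below 0.1 rad and linear speed of each of spice_red, spice_green, spice_yellow, vitamin_red, vitamin_green below 0.02 m/s and horizontal distance between spice_green and mat_green below 0.016 m and z of spice_green in the frame of mat_green below 0.008 m and horizontal distance between spice_yellow and mat_yellow below 0.016 m and z of spice_yellow in the frame of mat_yellow below 0.008 m and horizontal distance between vitamin_red and coaster below 0.018 m and z of vitamin_red in the frame of coaster below 0.011 m and distance of vitamin_green from where it was at the start of the episode below 0.03 m); the robot touches nothing.
It fails at once if the green-capped vitamin bottle is moved more than 30 mm (distance of vitamin_green from where it was at the start of the episode above 0.03 m).
It fails at once if a jar or bottle is tipped over (more than 0.7 rad from upright) (angle between any of spice_red, spice_green, spice_yellow, vitamin_red, vitamin_green's own z axis and vertical above 0.7 rad).
It also fails if it takes over 102 s, if anything falls off the work surface, if the arm or the gripper's body presses on something with over 40 N, if the wrist force passes 120 N, or if a joint passes its speed limit or range.

### The arm

A 7-joint arm with a two-finger parallel gripper is mounted at the origin on the work surface. World frame = base frame: x ahead of the robot, y to its left, z up, the work surface at z = 0. Lengths are in m, angles in rad, forces in N, time in s.
With the tool pointing down it reaches from about 0.4 to 0.85 m from the base axis. Payload 4.5 kg.
Tool frame: the origin (TCP) lies where the fingers leave the gripper's body, on its centre line; the fingertips stand 64 mm ahead of it and the grasp point (between the pads) lies 45 mm ahead of it; z points along the fingers, y is the line along which they close (so a half turn about z gives the same grasp; the last joint's range is limited). The gripper opens to 88 mm and grips with 3 to 60 N. Pads are 18 mm wide; open, the fingers measure 123 mm over their backs; the gripper's body (75 mm by 187 mm) begins 45 mm behind the grasp point.
Start: joints at [1.168, 0.689, -0.195, 1.565, 0.157, 0.902, -0.215], TCP at [0.264, -0.566, 0.303] pointing down, gripper open.
Joint ranges: [-3.01, 3.01], [-0.46, 2.08], [-1.47, 1.51], [0.13, 2.56], [-1, 4.14], [0.04, 2.09], [-2.66, 2.66]. Speed limits (rad/s): [2.57, 2.57, 3.14, 3.14, 3.14, 3.14, 3.14].

### API

Orientations are given as a unit quaternion [x, y, z, w].
In Python, from plant import r gives the robot as it stands.
- The arm moves only by the tool play_rows, never from a script. Its arguments are lists of equal length, an entry for each row: "translation": the shift along the tool's x, y, z in m, a list of three; "delta_rot": the turn, a rotation vector about the tool's x, y, z in degrees, a list of three; "grip": the opening, from -1 (shut) to 1 (fully open). In form: {"translation": [[x, y, z], ...], "delta_rot": [[rx, ry, rz], ...], "grip": [grip, ...]}. A call has 1 to 20 rows; each row shifts and turns the commanded pose from where the row before left it, along the tool's axes as they then stand; what a row does not reach is not made up. A row lasts 1/8 s, in which the tool goes at most 62.5 mm and 10.7 degrees, less where a joint would pass 70% of its speed; a pose out of reach is approached as far as the arm can. A call with a gripper value outside its range is refused whole. The fingers move at their own pace and stop on an object; "squeeze" is the grip in N (left out, the last holds). Time passes only in rows, so rows that do not move let the fingers close. It gives the time, the measured TCP pose, the force, the opening and the grip force at its end, in the units of the state.
- r.get_state(): the state, without advancing time (a new reading comes with each control period).
- r.snapshot(name): name is "side" or "top"; returns the picture (384x512x3 uint8, blue, green, red); there is no depth.
- r.get_calibration(name): a dict with "intrinsics" (3x3 intrinsics, pixels), "eye" and "rotation" of the camera in the world. Camera axes: x right, y up, looking along -z (the intrinsics and any distortion apply to the point x, -y, -z); pixel columns grow to the right and rows downward; lengths in m; the calibration is good to about 2 mm. A picture is of the moment at which its call begins. get_calibration takes no time and is no camera call.
- r.finish_job(): hands the job in; it is judged then, once.
Trained networks look in the newest picture that a camera, given by its name, has taken for a name from the list of things; names that differ only in an ending like _2 or _b are one class to them, and where a whole thing is asked for, a point or a joint stands for the part that bears it (a point fixed in the world has none). Each returns a list of dicts, best first, with "confidence" (0 to 1); they miss things now and then, are a little off and sometimes report something else, mostly with a low value. They report only what shows in the picture. A call takes as long as a camera call. They do not tell look-alikes from the thing itself.
- r.look_for(camera, target): "point" ([x, y, z] in m, in world coordinates, good to about 4 mm: the middle of the surface that is visible of it).
- r.silhouettes(camera, target): "pixels" (384x512 bool, what is visible of it).
The state is a dict: "clock": time; "q": joint angles; "qd": joint speeds; "joint_torque": joint torques, N m; "tool_pos": TCP position; "eef_rot": TCP orientation; "contact_force": force on the tool from outside, world axes, zero at the start; "moment": the same for the moment, N m; "opening": opening from 0.0 (shut) to 1.0 (fully open); "finger_force": force on a finger pad.
Only numpy, scipy, OpenCV 4.12 (cv2) and the standard library are available. Lean on these libraries where they do the work, as an engineer would, in place of code of your own. Each camera call takes 0.05 s, during which the arm holds its last target. There are 200 camera calls.

## Working session

There is one attempt and no reset: what is moved stays moved. The work goes in short steps, Python scripts to look and compute and a tool call to move; the robot and the scene stay as the last step left them, time stands still between calls to the robot, and variables do not carry over. Pictures are saved under pics/ and viewed, at most 14 in all, crops included, and the job is handed in when it is done.

Besides the shell and the picture viewer there is one more tool, called after "Call:" as name(argument=value, ...), one argument or row to a line, values as JSON. play_rows: Moves the arm, as the interface text tells. Its arguments: {"type":"object","properties":{"translation":{"type":"array","items":{"type":"array","items":{"type":"number"}}},"delta_rot":{"type":"array","items":{"type":"array","items":{"type":"number"}}},"grip":{"type":"array","items":{"type":"number"}},"squeeze":{"type":"number"}},"required":["translation","delta_rot","grip"]}

```bash
mkdir -p pics; ls
cat > h.py <<'E'
import numpy as np, cv2
from plant import r
def proj(cam,P):
    c=r.get_calibration(cam);R=np.array(c['rotation']);p=(np.atleast_2d(P)-c['eye'])@R
    k=np.array(c['intrinsics']);u=(p*[1,-1,-1])@k.T
    return u[:,:2]/u[:,2:]
def ray(cam,uv,z):
    c=r.get_calibration(cam);R=np.array(c['rotation']);k=np.array(c['intrinsics'])
    uv=np.atleast_2d(uv);d=np.c_[uv,np.ones(len(uv))]@np.linalg.inv(k).T*[1,-1,-1]@R.T
    e=np.array(c['eye']);return e+d*((z-e[2])/d[:,2])[:,None]
E
python3 - <<'E'
from h import *
np.set_printoptions(precision=4,suppress=True)
for c in('top','side'):
    cv2.imwrite(f'pics/{c}0.png',r.snapshot(c)); print(r.get_calibration(c))
for t in['spice_red','spice_green','spice_yellow','vitamin_red','vitamin_green','caddy','mat_red','mat_green','mat_yellow','coaster']:
    for d in r.look_for('top',t)[:3]: print(t,np.array(d['point']),round(d['confidence'],2),proj('top',d['point']).round())
print(r.get_state())
E
```

```text
pics
{'intrinsics': array([[417.2006,   0.    , 258.1641],
       [  0.    , 417.2006, 193.4388],
       [  0.    ,   0.    ,   1.    ]]), 'eye': array([ 0.4697, -0.0258,  0.7704]), 'rotation': array([-0.0697,  0.058 ,  0.7146, -0.6937])}
{'intrinsics': array([[431.9453,   0.    , 256.1447],
       [  0.    , 431.9453, 195.0877],
       [  0.    ,   0.    ,   1.    ]]), 'eye': array([0.2667, 0.6052, 0.7039]), 'rotation': array([-0.0875,  0.39  ,  0.8944, -0.2009])}Traceback (most recent call last):
  File "<stdin>", line 6, in <module>
  File "h.py", line 4, in proj
    c=r.get_calibration(cam);R=np.array(c['rotation']);p=(np.atleast_2d(P)-c['eye'])@R
                                                         ~~~~~~~~~~~~~~~~~~~~~~~~~~~^~
ValueError: matmul: Input operand 1 has a mismatch in its core dimension 0, with gufunc signature (n?,k),(k,m?)->(n?,m?) (size 4 is different from 3)
```

Rotation is a quaternion; fix it.

```bash
sed -i "s/R=np.array(c\['rotation'\])/R=Rotation.from_quat(c['rotation']).as_matrix()/; 1a from scipy.spatial.transform import Rotation\nnp.set_printoptions(precision=4,suppress=True)" h.py
python3 - <<'E'
from h import *
for t in['spice_red','spice_green','spice_yellow','vitamin_red','vitamin_green','caddy','mat_red','mat_green','mat_yellow','coaster']:
  for c in('top','side'):
    for d in r.look_for(c,t)[:3]: print(t,c,np.array(d['point']),round(d['confidence'],2),proj(c,d['point']).round())
print(r.get_state())
E
```

```text
spice_red top [ 0.4618 -0.051   0.1096] 0.97 [[283. 274.]]
spice_red side [ 0.4526 -0.0357  0.0689] 0.87 [[306. 203.]]
spice_red side [0.5961 0.2763 0.008 ] 0.28 [[171. 310.]]
spice_green top [0.4529 0.1837 0.0851] 0.86 [[137. 284.]]
spice_green top [ 0.4605 -0.052   0.1089] 0.47 [[283. 275.]]
spice_green side [0.443  0.2096 0.0794] 0.57 [[262. 290.]]
spice_green side [0.5953 0.2757 0.0085] 0.36 [[171. 310.]]
spice_yellow top [0.4557 0.0643 0.0904] 0.88 [[210. 280.]]
spice_yellow side [0.4499 0.0893 0.0743] 0.93 [[285. 242.]]
vitamin_red top [0.5834 0.123  0.0851] 0.95 [[175. 203.]]
vitamin_red side [0.5829 0.1454 0.0729] 0.96 [[210. 240.]]
vitamin_green side [ 0.4273 -0.1803  0.0727] 0.9 [[338. 166.]]
caddy top [0.5951 0.2242 0.0357] 0.62 [[125. 203.]]
caddy side [0.5832 0.243  0.0284] 0.94 [[185. 292.]]
mat_red top [0.5987 0.2108 0.0109] 0.82 [[137. 203.]]
mat_red side [0.5992 0.2046 0.0119] 0.82 [[190. 279.]]
mat_red side [ 0.4326 -0.1808  0.0723] 0.54 [[336. 165.]]
mat_red side [0.442  0.2082 0.0819] 0.34 [[263. 289.]]
mat_green top [0.5938 0.2812 0.0063] 0.96 [[100. 207.]]
mat_g
[... 280 characters left out ...]

coaster top [ 0.5995 -0.2761  0.0071] 0.67 [[400. 194.]]
coaster side [ 0.7405 -0.1802  0.0062] 0.69 [[221. 154.]]
coaster side [ 0.597  -0.2734  0.0062] 0.53 [[285. 148.]]
{'clock': 1.15, 'q': array([ 1.1678,  0.6891, -0.1946,  1.5653,  0.1573,  0.9025, -0.2151]), 'qd': array([ 0.0007, -0.0014,  0.001 ,  0.0004, -0.0016,  0.0003, -0.0001]), 'joint_torque': array([  0.0014, -52.751 ,  -1.2668, -15.3747,  -0.0519,  -0.001 ,
         0.    ]), 'tool_pos': array([ 0.2644, -0.5663,  0.3028]), 'eef_rot': array([ 0.9762,  0.2167, -0.    ,  0.0001]), 'contact_force': array([ 0.0668, -0.1177, -0.1046]), 'moment': array([ 0.0064,  0.0229, -0.006 ]), 'finger_force': 0.0, 'opening': 1.003091295660618}
```

View pics/top0.png

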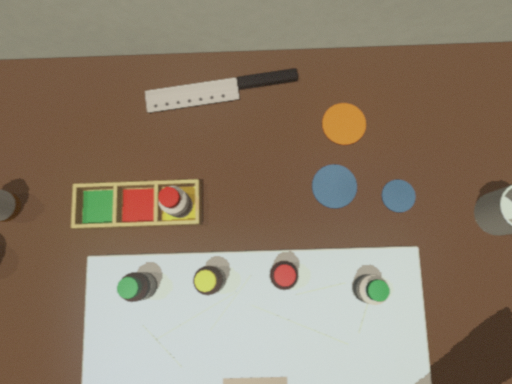

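View pics/side0.png

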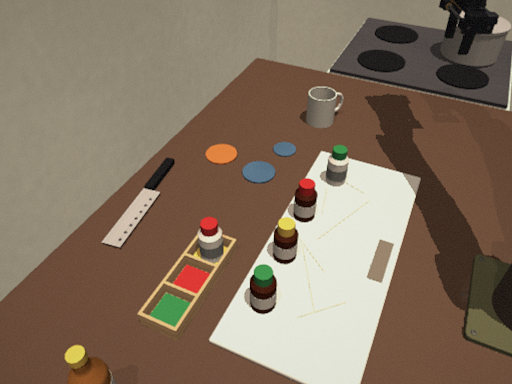

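The top view shows these look-alikes:
- **Brown jars:** red cap at (284,275), yellow at (206,281), green at (130,287).
- **White bottles:** red cap in the caddy at (172,200), green cap on the board at (375,290), which stays put.
- **Discs:** orange (344,123) is out. Of the two blue ones, (335,186) is larger than (398,196), so I choose (335,186).
- **Mats:** green (97,206), red (139,205), yellow (180,203).

Next I'll measure the positions from the cap and disc blobs and check the choice in one crop.

```bash
cat > m.py <<'E'
from h import *
H={'red':[((0,120,60),(8,255,255)),((172,120,60),(180,255,255))],'green':[((50,120,40),(80,255,255))],'yellow':[((22,150,80),(34,255,255))],'blue':[((98,90,50),(118,255,255))]}
def blobs(im,col,amin=60):
    h=cv2.cvtColor(im,cv2.COLOR_BGR2HSV);m=sum(cv2.inRange(h,np.array(a),np.array(b)) for a,b in H[col])
    n,_,s,c=cv2.connectedComponentsWithStats(m.astype(np.uint8));return [(c[i],s[i,4]) for i in range(1,n) if s[i,4]>amin]
t=np.linspace(0,2*np.pi,60)
def cyl(cam,xy,rad,z0,z1):
    P=np.array([[xy[0]+rad*np.cos(a),xy[1]+rad*np.sin(a),z] for z in(z0,z1) for a in t])
    h=cv2.convexHull(proj(cam,P).astype(np.float32));m=cv2.moments(h)
    return np.array([m['m10'],m['m01']])/m['m00'],m['m00']
def fit(cam,uv,rad,z0,z1):
    xy=ray(cam,uv,z1)[0,:2]
    for _ in range(5):
        c,A=cyl(cam,xy,rad,z0,z1); xy=xy+ray(cam,uv,z1)[0,:2]-ray(cam,c,z1)[0,:2]
    return xy,A
E
python3 - <<'E'
from m import *
for cam in('top','side'):
    im=cv2.imread(f'pics/{cam}0.png')
    for col in('red','green','yellow','blue'):
        for c,a in blobs(im,col,60):
            if col=='blue': f=fit(cam,c,.042,0,.006)
            else: f=fit(cam,c,.017,.084,.107)
            print(cam,col,c,a,'fit',f[0],round(f[1]),'z.0085:',ray(cam,c,.0085)[0,:2])
im=cv2.imread('pics/top0.png');
cv2.imwrite('pics/crop.png',cv2.resize(im[150:310,60:420],None,fx=2.2,fy=2.2))
E
```

```text
top red [168.7479 196.6819] 349 fit [0.5923 0.1309] 410 z.0085: [0.6084 0.1515]
top red [137.381 204.812] 1000 fit [0.5804 0.1825] 429 z.0085: [0.5948 0.2098]
top red [284.4442 274.9181] 403 fit [ 0.4609 -0.054 ] 384 z.0085: [ 0.4595 -0.058 ]
top yellow [189.7089 191.5823] 79 fit [0.5998 0.0963] 400 z.0085: [0.6168 0.1124]
side red [306.0533 189.4201] 338 fit [ 0.4594 -0.0478] 271 z.0085: [ 0.4869 -0.1412]
side red [208.5292 225.4838] 308 fit [0.5927 0.1297] 326 z.0085: [0.6393 0.0617]
side red [286.1444 238.0889] 90 fit [0.4455 0.0956] 345 z.0085: [0.471  0.0228]
side red [191.1699 278.1618] 618 fit [0.5578 0.2497] 418 z.0085: [0.5995 0.1989]
side red [263.0161 287.8468] 124 fit [0.4382 0.215 ] 431 z.0085: [0.4627 0.1593]
side green [339.2105 152.0643] 171 fit [ 0.4353 -0.2021] 222 z.0085: [ 0.4593 -0.3175]
side green [262.7544 275.3905] 338 fit [0.4493 0.1919] 408 z.0085: [0.4754 0.1329]
side green [169.7345 309.1977] 693 fit [0.5569 0.3166] 482 z.0085: [0.5985 0.2754]
side yellow [286.0058 223.7135] 171 fit [0.4598 0.0616] 322 z.0085: [ 0.4873 -0.0161]
side yellow [ 74.4281 353.9178] 292 fit [0.6421 0.4407] 619 z.0085: [0.6959 0.4175]
```

View pics/crop.png

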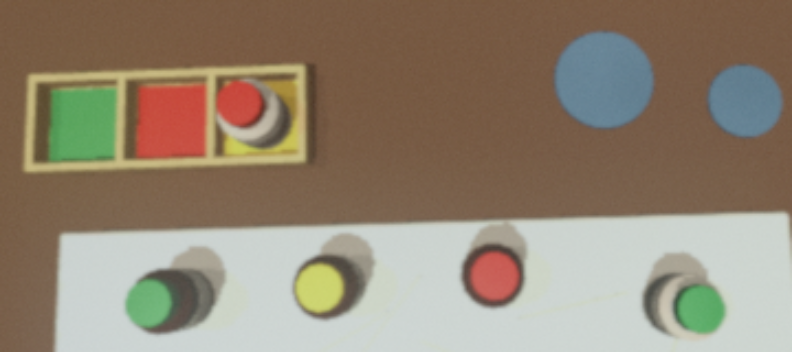

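The crop confirms the choice: three brown jars, the red-capped white bottle on the yellow mat, and the larger blue disc at (335,186). The green, yellow and blue hue ranges missed some blobs, so I'll retune them.

Run:
```python
from m import *
im=cv2.imread('pics/top0.png');h=cv2.cvtColor(im,cv2.COLOR_BGR2HSV)
for u,v in[(98,207),(130,288),(377,291),(206,281),(190,191),(186,215),(335,186),(398,196)]: print((u,v),h[v,u])
H['green']=[((50,90,30),(90,255,255))];H['yellow']=[((20,120,80),(34,255,255))];H['blue']=[((98,80,40),(120,255,255))]
H['green']=[((45,100,60),(90,255,255))]
for cam in('top','side'):
    im=cv2.imread(f'pics/{cam}0.png')
    for col in('green','yellow','blue'):
        for c,a in blobs(im,col,60):
            f=fit(cam,c,.042,0,.006) if col=='blue' else fit(cam,c,.017,.084,.107)
            print(cam,col,c,a,'fit',f[0],round(f[1]),'z.0085:',ray(cam,c,.0085)[0,:2])
```

```text
(98, 207) [ 62 114 166]
(130, 288) [ 64  97 182]
(377, 291) [ 65 116 173]
(206, 281) [ 32 119 212]
(190, 191) [ 23 163 169]
(186, 215) [ 26  94 139]
(335, 186) [102  79 149]
(398, 196) [100  81 145]
top green [ 96.9309 206.2298] 940 fit [0.5802 0.2495] 452 z.0085: [0.5945 0.2854]
top green [377.6548 289.9167] 336 fit [ 0.4337 -0.1991] 465 z.0085: [ 0.4289 -0.222 ]
top yellow [182.9431 206.8713] 334 fit [0.5746 0.1073] 404 z.0085: [0.5883 0.1249]
top yellow [204.7305 278.0938] 256 fit [0.4594 0.072 ] 412 z.0085: [0.4579 0.0851]
top blue [399.7866 193.9976] 417 fit [ 0.6012 -0.2778] 1642 z.0085: [ 0.6    -0.2762]
top blue [344.4892 194.3309] 139 fit [ 0.6038 -0.1755] 1614 z.0085: [ 0.6026 -0.1746]
side green [339.9755 151.319 ] 163 fit [ 0.4345 -0.2056] 221 z.0085: [ 0.4584 -0.3215]
side green [263.1012 275.1043] 326 fit [0.4491 0.1911] 408 z.0085: [0.4751 0.132 ]
side green [169.6966 309.157 ] 745 fit [0.557  0.3166] 482 z.0085: [0.5986 0.2754]
side yellow [285.7103 225.9405] 252 fit [0.458  0.0673] 325 z.0085: [ 0.4854 -0.0096]
side yellow [ 75.3473 355.4491] 383 fit [0.6392 0.442 ] 623 z.0085: [0.6926 0.4189]
side blue [283.9342 148.9035] 228 fit [ 0.6002 -0.2756] 514 z.0085: [ 0.5971 -0.2677]
side blue [258.3257 171.8762] 525 fit [ 0.6216 -0.1587] 613 z.0085: [ 0.6183 -0.1516]
```

```bash
cat >> m.py <<'E'
H.update(green=[((45,70,60),(90,255,255))],yellow=[((19,85,110),(40,255,255))],blue=[((96,55,60),(120,255,255))])
E
python3 - <<'E'
from m import *
for cam in('top','side'):
    im=cv2.imread(f'pics/{cam}0.png')
    for col in('green','yellow','blue'):
        for c,a in blobs(im,col,60):
            f=fit(cam,c,.042,0,.006) if col=='blue' else fit(cam,c,.017,.084,.107)
            print(cam,col,c,a,'fit',f[0],round(f[1]),'z.0085:',ray(cam,c,.0085)[0,:2])
im=cv2.imread('pics/top0.png')
for d in r.silhouettes('top','caddy')[:1]:
    m=d['pixels'].astype(np.uint8); print(d['confidence'],m.sum())
    pts=np.argwhere(m)[:,::-1]; print(pts.min(0),pts.max(0))
    cv2.imwrite('pics/cad.png',np.hstack([cv2.resize(im[170:240,60:210],None,fx=2.6,fy=2.6,interpolation=0),cv2.resize(m[170:240,60:210]*255,None,fx=2.6,fy=2.6,interpolation=0)[...,None].repeat(3,2)]))
    P=ray('top',pts,.035)[:,:2].astype(np.float32); print(cv2.minAreaRect(P*1000))
E
```

```text
top green [ 97.163  206.1672] 963 fit [0.5803 0.2491] 452 z.0085: [0.5946 0.285 ]
top green [127.6141 287.3155] 355 fit [0.4484 0.1948] 469 z.0085: [0.4455 0.2238]
top green [377.5573 290.0053] 375 fit [ 0.4336 -0.199 ] 465 z.0085: [ 0.4287 -0.2218]
top yellow [140.2921 202.8449] 2314 fit [0.5836 0.1778] 426 z.0085: [0.5984 0.2045]
top yellow [205.0565 280.3647] 425 fit [0.4558 0.0715] 413 z.0085: [0.4539 0.0845]
top blue [333.9205 185.9912] 1471 fit [ 0.6202 -0.1569] 1594 z.0085: [ 0.6189 -0.1561]
top blue [397.9914 195.5191] 813 fit [ 0.5985 -0.2742] 1644 z.0085: [ 0.5972 -0.2727]
side green [340.0182 151.4   ] 165 fit [ 0.4343 -0.2053] 221 z.0085: [ 0.4582 -0.3212]
side green [263.1772 274.97  ] 333 fit [0.4491 0.1908] 408 z.0085: [0.4751 0.1316]
side green [169.6966 309.157 ] 745 fit [0.557  0.3166] 482 z.0085: [0.5986 0.2754]
side yellow [286.2655 226.2873] 275 fit [0.4567 0.0677] 326 z.0085: [ 0.4839 -0.0091]
side yellow [187.5249 279.7327] 722 fit [0.5617 0.2551] 422 z.0085: [0.6039 0.2052]
side yellow [482.8125 324.775 ] 480 fit [0.0989 0.1307] 571 z.0085: [0.0746 0.0629]
side yellow [ 74.9671 355.9215] 395 fit [0.6391 0.4428] 624 z.0085: [0.6926 0.4198]
side blue [284.1393 148.7664] 244 fit [ 0.5999 -0.2764] 513 z.0085: [ 0.5968 -0.2685]
side blue [258.3224 171.7869] 549 fit [ 0.6218 -0.159 ] 613 z.0085: [ 0.6185 -0.1519]
0.65 2923
[ 71 179] [202 229]
((592.0112915039062, 202.8437957763672), (234.81028747558594, 86.20242309570312), 89.7384262084961)
```

View pics/cad.png

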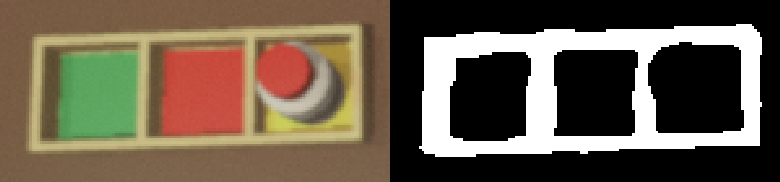

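The caddy rim corners show clearly in the left half: zoomed TL (33,38), TR (360,25), BR (362,140), BL (30,150). I'll fit the caddy from these and recheck the caps.

Run:
```python
from m import *
H['red']=[((0,120,110),(8,255,255)),((172,120,110),(180,255,255))]
for cam in('top','side'):
    for c,a in blobs(cv2.imread(f'pics/{cam}0.png'),'red'):
        f=fit(cam,c,.017,.084,.107); print(cam,c,a,f, fit(cam,c,.017,.0805,.1035)[0])
px=np.array([[33,38],[360,25],[362,140],[30,150]])/2.6+[60,170]-.5
P=ray('top',px,.035)[:,:2];C=P.mean(0)
e=(P[0]-P[1]+P[3]-P[2]);e/=np.linalg.norm(e)
print(P,'sizes',np.linalg.norm(P[0]-P[1]),np.linalg.norm(P[2]-P[3]),np.linalg.norm(P[1]-P[2]),np.linalg.norm(P[0]-P[3]))
print('C',C,'axis',e,'green',C+.074*e,'red',C,'yellow',C-.074*e)
# check in the side view: rim corners
im=cv2.imread('pics/side0.png')
Q=[[*(C+s*.114*e+t*.04*np.array([e[1],-e[0]])),.035] for s,t in((1,1),(1,-1),(-1,-1),(-1,1))]
cv2.polylines(im,[proj('side',Q).round().astype(int)],1,(255,0,255),1)
for k in(-1,0,1): cv2.circle(im,tuple(proj('side',[*(C+k*.074*e),.0085])[0].round().astype(int)),2,(255,255,255),-1)
cv2.imwrite('pics/chk.png',cv2.resize(im[210:340,120:320],None,fx=3.5,fy=3.5))
```

```text
top [168.5585 196.5936] 342 (array([0.5925, 0.1312]), 410.56735124939587) [0.5931 0.132 ]
top [137.381 204.812] 1000 (array([0.5804, 0.1825]), 428.5011847051792) [0.581  0.1836]
top [284.4442 274.9181] 403 (array([ 0.4609, -0.054 ]), 383.81539126159623) [ 0.4608 -0.0542]
side [306.4214 183.3143] 140 (array([ 0.4655, -0.0664]), 262.35423708241433) [ 0.4667 -0.0703]
side [208.3829 223.2568] 222 (array([0.5959, 0.1247]), 322.2365200568456) [0.5978 0.1219]
side [191.1699 278.1618] 618 (array([0.5578, 0.2497]), 418.1666923968587) [0.5595 0.2476]
[[0.6322 0.3215]
 [0.6341 0.0926]
 [0.5538 0.0914]
 [0.5538 0.3195]] sizes 0.22892562372617523 0.2280642873031967 0.08035349618168833 0.07846296785837006
C [0.5935 0.2063] axis [-0.0043  1.    ] green [0.5932 0.2803] red [0.5935 0.2063] yellow [0.5938 0.1323]
```

View pics/chk.png

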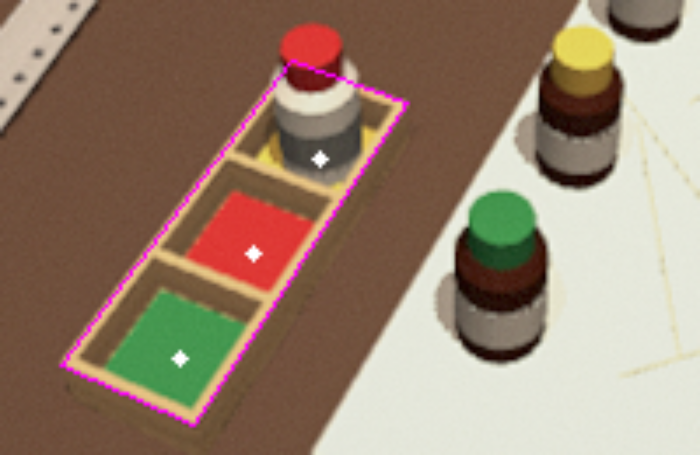

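The magenta rim matches the caddy in the side view and the mat centres (white dots) sit right, so the fit holds. First I'll rotate so the fingers close along world x.

Call:
play_rows(
  translation=[
    [0,0,0],
    [0,0,0],
    [0,0,0],
    [0,0,0],
    [0,0,0],
    [0,0,0],
    [0,0,0],
    [0,0,0],
  ],
  delta_rot=[
    [0,0,-9.28],
    [0,0,-9.28],
    [0,0,-9.28],
    [0,0,-9.28],
    [0,0,-9.28],
    [0,0,-9.28],
    [0,0,-9.29],
    [0,0,0],
  ],
  grip=[1,1,1,1,1,1,1,1],
  squeeze=25,
)

```text
clock: 2.2
tool_pos: [0.2642, -0.5664, 0.3026]
eef_rot: [0.708, 0.706, 0.0, 0.0]
contact_force: [-0.8, 1.1, -0.5]
opening: 1.001
finger_force: 0.0
```

Call:
play_rows(
  translation=[
    [0.02,0.01,0],
    [0.039,0.018,0],
    [0.039,0.018,0],
    [0.039,0.018,0],
    [0.039,0.018,0],
    [0.039,0.018,0],
    [0.039,0.018,0],
    [0.039,0.018,0],
    [0.039,0.018,0],
    [0.039,0.018,0],
    [0.039,0.018,0],
    [0.039,0.018,0],
    [0.039,0.018,0],
    [0.039,0.018,0],
    [0.039,0.018,0],
    [0.039,0.018,0],
    [0.039,0.018,0],
    [0.039,0.018,0],
    [0.014,0.013,0],
    [0,0,0],
  ],
  delta_rot=[
    [0,0,0],
    [0,0,0],
    [0,0,0],
    [0,0,0],
    [0,0,0],
    [0,0,0],
    [0,0,0],
    [0,0,0],
    [0,0,0],
    [0,0,0],
    [0,0,0],
    [0,0,0],
    [0,0,0],
    [0,0,0],
    [0,0,0],
    [0,0,0],
    [0,0,0],
    [0,0,0],
    [0,0,0],
    [0,0,0],
  ],
  grip=[1,1,1,1,1,1,1,1,1,1,1,1,1,1,1,1,1,1,1,1],
)

```text
clock: 4.7
tool_pos: [0.5938, 0.1322, 0.3026]
eef_rot: [0.707, 0.707, 0.0, -0.0]
contact_force: [-0.3, -0.7, -0.3]
opening: 1.0
finger_force: 0.0
```

```bash
python3 -c "
from h import *
s=r.get_state();print(s['q'],s['tool_pos'],s['eef_rot'])"
```

```text
[-0.0458  0.6911 -0.4444  1.6111  0.3513  0.9187 -0.6164] [0.5938 0.1322 0.3026] [ 0.7073  0.7069  0.0005 -0.0001]
```

Call:
play_rows(
  translation=[
    [0,0,0.03],
    [0,0,0.04],
    [0,0,0.04],
    [0,0,0.03],
    [0,0,0.016],
    [0,0,0],
    [0,0,0],
    [0,0,0],
    [0,0,0],
    [0,0,0],
    [0,0,0],
    [0,0,0],
  ],
  delta_rot=[
    [0,0,0],
    [0,0,0],
    [0,0,0],
    [0,0,0],
    [0,0,0],
    [0,0,0],
    [0,0,0],
    [0,0,0],
    [0,0,0],
    [0,0,0],
    [0,0,0],
    [0,0,0],
  ],
  grip=[1,1,1,1,1,1,-1,-1,-1,-1,-1,-1],
  squeeze=20,
)

```text
clock: 6.2
tool_pos: [0.5933, 0.1306, 0.1467]
eef_rot: [0.707, 0.707, -0.0, -0.0]
contact_force: [-0.7, -0.0, 0.8]
opening: 0.379
finger_force: 20.0
```

Call:
play_rows(
  translation=[
    [0,0,-0.02],
    [0,0,-0.03],
    [0,0,-0.02],
    [-0.019,0.002,0],
    [-0.036,0.004,0],
    [-0.036,0.004,0],
    [-0.036,0.004,0],
    [-0.036,0.004,0],
    [-0.036,0.004,0],
    [-0.036,0.003,0],
    [-0.036,0.003,0],
    [-0.018,0,0],
    [0,0,0],
    [0,0,0.025],
    [0,0,0.025],
    [0,0,0.015],
    [0,0,0.004],
    [0,0,0],
  ],
  delta_rot=[
    [0,0,0],
    [0,0,0],
    [0,0,0],
    [0,0,0],
    [0,0,0],
    [0,0,0],
    [0,0,0],
    [0,0,0],
    [0,0,0],
    [0,0,0],
    [0,0,0],
    [0,0,0],
    [0,0,0],
    [0,0,0],
    [0,0,0],
    [0,0,0],
    [0,0,0],
    [0,0,0],
  ],
  grip=[-1,-1,-1,-1,-1,-1,-1,-1,-1,-1,-1,-1,-1,-1,-1,-1,-1,-1],
)

```text
clock: 8.45
tool_pos: [0.6218, -0.1578, 0.1481]
eef_rot: [0.707, 0.707, 0.0, 0.0]
contact_force: [0.6, 0.1, -1.3]
opening: 0.381
finger_force: 20.0
```

Run:
```python
from h import *
s=r.get_state();print(s['tool_pos'],s['contact_force'],s['opening'],s['finger_force'])
a=r.snapshot('side');b=r.snapshot('top')
cv2.imwrite('pics/p1.png',np.hstack([cv2.resize(a[80:280,150:350],None,fx=2,fy=2),cv2.resize(b[120:320,260:460],None,fx=2,fy=2)]))
```

```text
[ 0.6218 -0.1578  0.1481] [ 0.6313  0.0994 -1.3293] 0.38062347089214 19.971013865433633
```

View pics/p1.png

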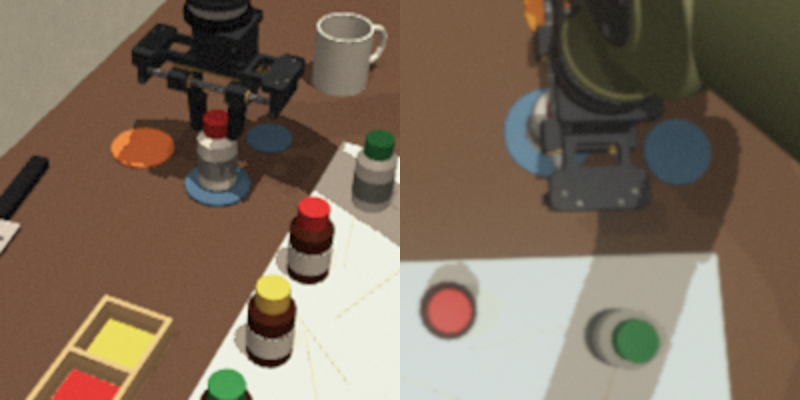

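The bottle hangs upright over the centre of the larger blue coaster. I'll lower the last few millimetres and release.

Call:
play_rows(
  translation=[
    [0,0,0.002],
    [0,0,0.0015],
    [0,0,0],
    [0,0,0],
  ],
  delta_rot=[
    [0,0,0],
    [0,0,0],
    [0,0,0],
    [0,0,0],
  ],
  grip=[-1,-1,-1,-1],
)

```text
clock: 9.05
tool_pos: [0.6215, -0.1584, 0.1443]
eef_rot: [0.707, 0.707, 0.0, 0.0]
contact_force: [-0.3, 1.1, -1.5]
opening: 0.382
finger_force: 20.0
```

Call:
play_rows(
  translation=[
    [0,0,0.0005],
    [0,0,0],
    [0,0,0],
    [0,0,0],
    [0,0,-0.02],
    [0,0,-0.04],
    [0,0,-0.04],
    [0,0,-0.02],
    [0.015,-0.02,0],
    [0.022,-0.035,0],
    [0.022,-0.035,0],
    [0.022,-0.035,0],
    [0.015,-0.023,0],
    [0.008,-0.012,0],
    [0,0,0],
    [0,0,0],
  ],
  delta_rot=[
    [0,0,0],
    [0,0,0],
    [0,0,0],
    [0,0,0],
    [0,0,0],
    [0,0,0],
    [0,0,0],
    [0,0,0],
    [0,0,0],
    [0,0,0],
    [0,0,0],
    [0,0,0],
    [0,0,0],
    [0,0,0],
    [0,0,0],
    [0,0,0],
  ],
  grip=[-1,1,1,1,1,1,1,1,1,1,1,1,1,1,1,1],
)

```text
clock: 11.05
tool_pos: [0.4627, -0.0549, 0.264]
eef_rot: [0.708, 0.707, 0.001, 0.001]
contact_force: [0.5, 0.0, -1.3]
opening: 0.999
finger_force: 0.0
```

Run:
```python
from m import *
s=r.get_state();print(s['tool_pos'])
a=r.snapshot('side')
print(fit('side',[x for x in blobs(a,'blue')][-1][0],.042,0,.006)[0])
for t in('vitamin_red','spice_red'):
  for d in r.look_for('side',t)[:2]: print(t,d['point'],d['confidence'])
cv2.imwrite('pics/p2.png',cv2.resize(a[80:280,180:380],None,fx=2,fy=2))
```

```text
[ 0.4627 -0.0549  0.264 ]
[ 0.6167 -0.1482]
vitamin_red [0.6135, -0.1439, 0.061] 0.76
vitamin_red [0.4491, 0.0877, 0.0735] 0.41
spice_red [0.4558, -0.0369, 0.0699] 0.83
```

View pics/p2.png

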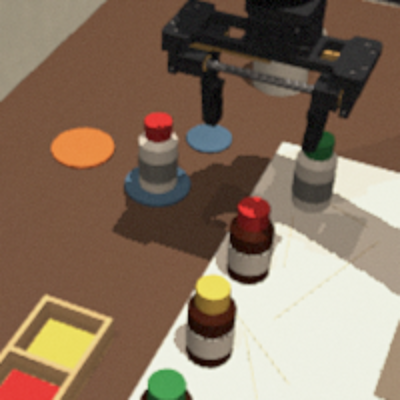

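The bottle stands upright on the coaster. Next is the red jar: descend 114 mm and grip its cap.

Call:
play_rows(
  translation=[
    [0,0,0.03],
    [0,0,0.04],
    [0,0,0.03],
    [0,0,0.014],
    [0,0,0],
    [0,0,0],
    [0,0,0],
    [0,0,0],
    [0,0,0],
    [0,0,0],
    [0,0,0],
  ],
  delta_rot=[
    [0,0,0],
    [0,0,0],
    [0,0,0],
    [0,0,0],
    [0,0,0],
    [0,0,0],
    [0,0,0],
    [0,0,0],
    [0,0,0],
    [0,0,0],
    [0,0,0],
  ],
  grip=[1,1,1,1,1,-1,-1,-1,-1,-1,-1],
)

```text
clock: 12.58
tool_pos: [0.4614, -0.0544, 0.1497]
eef_rot: [0.707, 0.707, -0.0, 0.0]
contact_force: [0.7, -0.7, 0.9]
opening: 0.378
finger_force: 20.0
```

Call:
play_rows(
  translation=[
    [0,0,-0.02],
    [0,0,-0.04],
    [0,0,-0.04],
    [0,0,-0.02],
    [0.02,0.01,0],
    [0.035,0.018,0],
    [0.035,0.018,0],
    [0.035,0.018,0],
    [0.035,0.018,0],
    [0.035,0.018,0],
    [0.035,0.018,0],
    [0.02,0.01,0],
    [0.01,0.004,0],
    [0,0,0],
    [0,0,0.03],
    [0,0,0.03],
    [0,0,0.02],
    [0,0,0],
    [0,0,0],
  ],
  delta_rot=[
    [0,0,0],
    [0,0,0],
    [0,0,0],
    [0,0,0],
    [0,0,0],
    [0,0,0],
    [0,0,0],
    [0,0,0],
    [0,0,0],
    [0,0,0],
    [0,0,0],
    [0,0,0],
    [0,0,0],
    [0,0,0],
    [0,0,0],
    [0,0,0],
    [0,0,0],
    [0,0,0],
    [0,0,0],
  ],
  grip=[-1,-1,-1,-1,-1,-1,-1,-1,-1,-1,-1,-1,-1,-1,-1,-1,-1,-1,-1],
)

```text
clock: 14.95
tool_pos: [0.5938, 0.2051, 0.1906]
eef_rot: [0.707, 0.707, 0.0, 0.0]
contact_force: [0.1, -0.2, -2.3]
opening: 0.38
finger_force: 20.0
```

Call:
play_rows(
  translation=[
    [0.001,0,0.015],
    [0,0,0.015],
    [0,0,0.008],
    [0,0,0.004],
    [0,0,0.0015],
    [0,0,0],
    [0,0,0],
  ],
  delta_rot=[
    [0,0,0],
    [0,0,0],
    [0,0,0],
    [0,0,0],
    [0,0,0],
    [0,0,0],
    [0,0,0],
  ],
  grip=[-1,-1,-1,-1,-1,-1,-1],
)

```text
clock: 15.82
tool_pos: [0.5931, 0.2067, 0.1468]
eef_rot: [0.707, 0.707, -0.0, 0.0]
contact_force: [-3.7, -1.6, 6.1]
opening: 0.378
finger_force: 20.0
```

Contact comes at the expected floor height, so I'll release, rise and go above the yellow jar.

Call:
play_rows(
  translation=[
    [0,0,-0.0005],
    [0,0,0],
    [0,0,0],
    [0,0,0],
    [0,0,-0.02],
    [0,0,-0.04],
    [0,0,-0.04],
    [0,0,-0.02],
    [-0.017,-0.017,0],
    [-0.03,-0.03,0],
    [-0.03,-0.03,0],
    [-0.03,-0.03,0],
    [-0.02,-0.02,0],
    [-0.01,-0.01,0],
    [0,0,0],
    [0,0,0],
  ],
  delta_rot=[
    [0,0,0],
    [0,0,0],
    [0,0,0],
    [0,0,0],
    [0,0,0],
    [0,0,0],
    [0,0,0],
    [0,0,0],
    [0,0,0],
    [0,0,0],
    [0,0,0],
    [0,0,0],
    [0,0,0],
    [0,0,0],
    [0,0,0],
    [0,0,0],
  ],
  grip=[-1,1,1,1,1,1,1,1,1,1,1,1,1,1,1,1],
)

```text
clock: 17.82
tool_pos: [0.4577, 0.0709, 0.2671]
eef_rot: [0.707, 0.707, 0.001, 0.0]
contact_force: [-0.4, 1.0, -0.1]
opening: 0.999
finger_force: 0.0
```

Run:
```python
from m import *
s=r.get_state();print(s['tool_pos'])
a=r.snapshot('side')
cv2.imwrite('pics/p3.png',cv2.resize(a[140:340,120:340],None,fx=2,fy=2))
```

```text
[0.4577 0.0709 0.2671]
```

View pics/p3.png

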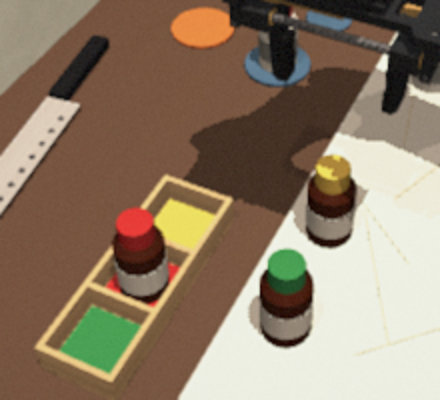

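The red jar stands upright on the red mat. Yellow is next.

Call:
play_rows(
  translation=[
    [0,0,0.03],
    [0,0,0.04],
    [0,0,0.03],
    [0,0,0.017],
    [0,0,0],
    [0,0,0],
    [0,0,0],
    [0,0,0],
    [0,0,0],
    [0,0,0],
    [0,0,0],
  ],
  delta_rot=[
    [0,0,0],
    [0,0,0],
    [0,0,0],
    [0,0,0],
    [0,0,0],
    [0,0,0],
    [0,0,0],
    [0,0,0],
    [0,0,0],
    [0,0,0],
    [0,0,0],
  ],
  grip=[1,1,1,1,1,-1,-1,-1,-1,-1,-1],
)

```text
clock: 19.25
tool_pos: [0.4565, 0.0696, 0.1498]
eef_rot: [0.707, 0.707, 0.0, 0.0]
contact_force: [-0.2, 0.3, 0.6]
opening: 0.379
finger_force: 20.0
```

Call:
play_rows(
  translation=[
    [0,0,-0.02],
    [0,0,-0.04],
    [0,0,-0.04],
    [0,0,-0.02],
    [0.009,0.02,0],
    [0.014,0.03,0],
    [0.014,0.03,0],
    [0.014,0.03,0],
    [0.007,0.018,0],
    [0.0035,0.0095,0],
    [0,0,0],
    [0,0,0.03],
    [0,0,0.03],
    [0,0,0.02],
    [0,0,0],
    [0,0,0],
  ],
  delta_rot=[
    [0,0,0],
    [0,0,0],
    [0,0,0],
    [0,0,0],
    [0,0,0],
    [0,0,0],
    [0,0,0],
    [0,0,0],
    [0,0,0],
    [0,0,0],
    [0,0,0],
    [0,0,0],
    [0,0,0],
    [0,0,0],
    [0,0,0],
    [0,0,0],
  ],
  grip=[-1,-1,-1,-1,-1,-1,-1,-1,-1,-1,-1,-1,-1,-1,-1,-1],
)

```text
clock: 21.25
tool_pos: [0.594, 0.1311, 0.1906]
eef_rot: [0.707, 0.707, 0.0, 0.0]
contact_force: [0.8, -0.8, -0.6]
opening: 0.379
finger_force: 20.0
```

Call:
play_rows(
  translation=[
    [0,0,0.015],
    [0,0,0.015],
    [0,0,0.008],
    [0,0,0.004],
    [0,0,0.001],
    [0,0,0],
    [0,0,0],
  ],
  delta_rot=[
    [0,0,0],
    [0,0,0],
    [0,0,0],
    [0,0,0],
    [0,0,0],
    [0,0,0],
    [0,0,0],
  ],
  grip=[-1,-1,-1,-1,-1,-1,-1],
)

```text
clock: 22.12
tool_pos: [0.5943, 0.1312, 0.1468]
eef_rot: [0.707, 0.707, 0.0, 0.0]
contact_force: [0.7, -0.2, -0.8]
opening: 0.378
finger_force: 20.0
```

Now release, rise and move to above the green jar at (0.4485, 0.194): dx -0.1455, dy +0.063.

Call:
play_rows(
  translation=[
    [0,0,0],
    [0,0,0],
    [0,0,0],
    [0,0,0],
    [0,0,-0.02],
    [0,0,-0.04],
    [0,0,-0.04],
    [0,0,-0.02],
    [0.009,-0.02,0],
    [0.014,-0.032,0],
    [0.014,-0.032,0],
    [0.014,-0.032,0],
    [0.008,-0.02,0],
    [0.004,-0.0095,0],
    [0,0,0],
    [0,0,0],
  ],
  delta_rot=[
    [0,0,0],
    [0,0,0],
    [0,0,0],
    [0,0,0],
    [0,0,0],
    [0,0,0],
    [0,0,0],
    [0,0,0],
    [0,0,0],
    [0,0,0],
    [0,0,0],
    [0,0,0],
    [0,0,0],
    [0,0,0],
    [0,0,0],
    [0,0,0],
  ],
  grip=[-1,1,1,1,1,1,1,1,1,1,1,1,1,1,1,1],
)

```text
clock: 24.12
tool_pos: [0.4495, 0.1937, 0.2667]
eef_rot: [0.708, 0.707, 0.0, 0.0]
contact_force: [-0.4, 0.2, -0.3]
opening: 1.0
finger_force: 0.0
```

Call:
play_rows(
  translation=[
    [0,0,0.03],
    [0,0,0.04],
    [0,0,0.03],
    [0,0,0.017],
    [0,0,0],
    [0,0,0],
    [0,0,0],
    [0,0,0],
    [0,0,0],
    [0,0,0],
    [0,0,0],
  ],
  delta_rot=[
    [0,0,0],
    [0,0,0],
    [0,0,0],
    [0,0,0],
    [0,0,0],
    [0,0,0],
    [0,0,0],
    [0,0,0],
    [0,0,0],
    [0,0,0],
    [0,0,0],
  ],
  grip=[1,1,1,1,1,-1,-1,-1,-1,-1,-1],
)

```text
clock: 25.5
tool_pos: [0.4486, 0.1942, 0.1498]
eef_rot: [0.707, 0.707, 0.0, 0.0]
contact_force: [0.4, -0.5, 0.4]
opening: 0.38
finger_force: 20.0
```

The grip is good. To the green mat at (0.593, 0.280) it is dx 0.1445, dy 0.086.

Call:
play_rows(
  translation=[
    [0,0,-0.02],
    [0,0,-0.04],
    [0,0,-0.04],
    [0,0,-0.02],
    [0.012,0.02,0],
    [0.018,0.03,0],
    [0.018,0.03,0],
    [0.018,0.03,0],
    [0.013,0.022,0],
    [0.007,0.0125,0],
    [0,0,0],
    [0,0,0.03],
    [0,0,0.03],
    [0,0,0.02],
    [0,0,0],
    [0,0,0],
  ],
  delta_rot=[
    [0,0,0],
    [0,0,0],
    [0,0,0],
    [0,0,0],
    [0,0,0],
    [0,0,0],
    [0,0,0],
    [0,0,0],
    [0,0,0],
    [0,0,0],
    [0,0,0],
    [0,0,0],
    [0,0,0],
    [0,0,0],
    [0,0,0],
    [0,0,0],
  ],
  grip=[-1,-1,-1,-1,-1,-1,-1,-1,-1,-1,-1,-1,-1,-1,-1,-1],
)

```text
clock: 27.5
tool_pos: [0.5933, 0.2805, 0.1907]
eef_rot: [0.707, 0.707, 0.001, 0.0]
contact_force: [-0.3, 0.5, -1.8]
opening: 0.378
finger_force: 20.0
```

Call:
play_rows(
  translation=[
    [0,0,0.015],
    [0,0,0.015],
    [0,0,0.008],
    [0,0,0.004],
    [0,0,0.001],
    [0,0,0],
    [0,0,0],
  ],
  delta_rot=[
    [0,0,0],
    [0,0,0],
    [0,0,0],
    [0,0,0],
    [0,0,0],
    [0,0,0],
    [0,0,0],
  ],
  grip=[-1,-1,-1,-1,-1,-1,-1],
)

```text
clock: 28.38
tool_pos: [0.5931, 0.2803, 0.1469]
eef_rot: [0.707, 0.707, 0.0, 0.0]
contact_force: [-0.8, -0.6, -2.1]
opening: 0.377
finger_force: 20.0
```

Call:
play_rows(
  translation=[
    [0,0,0],
    [0,0,0],
    [0,0,0],
    [0,0,0],
    [0,0,-0.02],
    [0,0,-0.04],
    [0,0,-0.04],
    [0,0,-0.04],
    [-0.02,-0.01,0],
    [-0.04,-0.02,0],
    [-0.04,-0.02,0],
    [-0.04,-0.02,0],
    [-0.04,-0.02,0],
    [-0.04,-0.02,0],
    [-0.04,-0.02,0],
    [-0.02,-0.01,0],
    [0,0,0],
    [0,0,0],
    [0,0,0],
  ],
  delta_rot=[
    [0,0,0],
    [0,0,0],
    [0,0,0],
    [0,0,0],
    [0,0,0],
    [0,0,0],
    [0,0,0],
    [0,0,0],
    [0,0,0],
    [0,0,0],
    [0,0,0],
    [0,0,0],
    [0,0,0],
    [0,0,0],
    [0,0,0],
    [0,0,0],
    [0,0,0],
    [0,0,0],
    [0,0,0],
  ],
  grip=[-1,1,1,1,1,1,1,1,1,1,1,1,1,1,1,1,1,1,1],
)

```text
clock: 30.75
tool_pos: [0.4537, 0.0016, 0.2871]
eef_rot: [0.706, 0.708, 0.001, 0.0]
contact_force: [0.2, 0.5, -0.1]
opening: 0.994
finger_force: 0.0
```

Run:
```python
from m import *
s=r.get_state();print(s['tool_pos'],s['clock'],s['contact_force'])
a=r.snapshot('side');b=r.snapshot('top')
for c in('red','green','yellow'):
  for u,n in blobs(b,c): print(c,u,n,fit('top',u,.017,.081,.104)[0])
cv2.imwrite('pics/p4.png',np.vstack([a[100:360,60:400],b[120:330,60:400]]))
```

```text
[0.4537 0.0016 0.2871] 30.75 [ 0.2071  0.4744 -0.0987]
red [343.8725 174.5156] 353 [ 0.6211 -0.1591]
red [123.0305 198.3893] 393 [0.5924 0.2077]
red [141.8847 208.0576] 295 [0.5753 0.1759]
green [ 78.7358 198.965 ] 371 [0.5938 0.2816]
green [ 97.0671 219.3171] 164 [0.5589 0.2495]
green [377.2946 290.0135] 370 [ 0.4334 -0.1993]
yellow [149.6414 202.1995] 2546 [0.5846 0.1632]
yellow [191.4718 268.9856] 1526 [0.4742 0.0937]
yellow [269.0442 286.1325] 317 [ 0.4443 -0.0293]
yellow [128.2143 379.1571] 70 [0.3106 0.191 ]
```

View pics/p4.png

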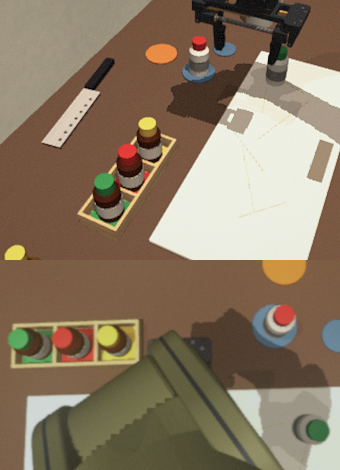

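All three jars stand on their own mats, the bottle is on the coaster within about 2 mm of centre, and the green-capped bottle hasn't moved. I'm handing in.

```bash
python3 -c "
from plant import r
print(r.finish_job())"
```

```text
the job is handed in; nothing more can be done
None
```

I handed the job in at about 31 s of the 102 s limit: the final pictures show each spice jar upright on the mat of its cap's colour, the red-capped bottle on the larger blue coaster and the green-capped bottle unmoved, but `finish_job` returned no verdict.

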